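# Nest the matching clay tumbler

### The job

Three loose clay pieces stand on the table: a round stepped tumbler, a square cup and a straight-sided ramekin. Pick out the tumbler that is the twin of the one standing on the orange ledge and set it, upright and without dropping it, fully down inside that one. Leave the tumbler below standing in its place on the ledge, and leave the square cup and the ramekin alone, as their shapes will not nest.

Things in the scene. Friction and masses are not known exactly. Their poses are not given: they have to be found in the camera images.
- base_cup_mid (a point): Loose round clay tumbler on a fixed orange ledge (slab 130 x 170, 20 mm thick, on the table). 78 mm tall: taper 36 mm across at the foot to 51 at 48 mm up, then a step out to an upright rim band 62 mm across (57 inside) up to the rim. Point: on its axis, 39 mm above the foot; z out of the mouth. Nested, the twin's step rests on this rim: the twin sits 30 mm higher, 2 to 3 mm play.
- twin_cup_mid (a point): The loose matching tumbler on the table: same shape and sizes, about 0.12 kg, 78 mm tall, rim band 62 mm across from 48 to 78 mm up. Point: on its axis, 39 mm above its foot and below its rim; z out of the mouth. Grip it from above across the outside of the rim band, fingertips ending above the step so that they clear the lower tumbler's rim.
- square_cup_mid (a point): Odd piece: square terracotta cup, 60 x 60 mm, 70 mm tall, loose on the table; it will not nest. The point is at its centre, half-way up (35 mm); x and y are square to its sides, z up.
- ramekin_mid (a point): Odd piece: round straight-sided terracotta ramekin, 66 mm across, 45 mm tall, loose on the table; it will not nest. The point is on its axis, half-way up (22.5 mm); z up.
Mind the look-alikes: they are no part of the job. What is shaped like the part that bears twin_cup_mid but green is not meant.

How it is judged:
At the end, for the whole second after the job is handed in: The twin tumbler is nested in the one on the ledge: axes within 10 mm, sitting 22 to 36 mm higher than it (30 when fully seated), both upright within 10 degrees and at rest; the lower tumbler is within 30 mm of where it started, and so are the square cup and the ramekin (horizontal distance between twin_cup_mid and base_cup_mid below 0.01 m and z of twin_cup_mid in the frame of base_cup_mid between 0.022 and 0.036 m and angle between each of twin_cup_mid, base_cup_mid's own z axis and vertical below 0.175 rad and distance of each of base_cup_mid, square_cup_mid, ramekin_mid from where it was at the start of the episode below 0.03 m and linear speed of each of twin_cup, base_cup below 0.02 m/s); the robot touches nothing.
It fails at once if the square cup is pushed or carried more than 30 mm from its place (distance of square_cup_mid from where it was at the start of the episode above 0.03 m).
It fails at once if the ramekin is pushed or carried more than 30 mm from its place (distance of ramekin_mid from where it was at the start of the episode above 0.03 m).
It fails at once if the lower tumbler is shifted or lifted more than 30 mm from its place (distance of base_cup_mid from where it was at the start of the episode above 0.03 m).
It fails at once if the twin is dropped into the lower tumbler (falls faster than 0.6 m/s, as from 20 mm or more) (horizontal distance between twin_cup_mid and base_cup_mid below 0.03 m and distance between twin_cup_mid and base_cup_mid below 0.09 m and linear speed of twin_cup above 0.6 m/s).
It also fails if it takes over 32 s, if anything falls off the work surface, if the arm or the gripper's body presses on something with over 40 N, if the wrist force passes 120 N, or if a joint passes its speed limit or range.

### The arm

A 6-joint arm with a two-finger parallel gripper is mounted at the origin on the work surface. World frame = base frame: x ahead of the robot, y to its left, z up, the work surface at z = 0. Lengths are in m, angles in rad, forces in N, time in s.
With the tool pointing down it reaches from about 0.3 to 0.775 m from the base axis. Payload 14.6 kg.
Tool frame: the origin (TCP) lies at the very end of the fingers, on their centre line; the grasp point (between the pads) lies 19 mm behind it; z points along the fingers, y is the line along which they close (so a half turn about z gives the same grasp; the last joint's range is limited). The gripper opens to 94 mm and grips with 3 to 60 N. Pads are 16 mm wide; open, the fingers measure 119 mm over their backs; the gripper's body (75 mm by 177 mm) begins 78 mm behind the grasp point.
Start: joints at [1.106, 0.3, 1.521, -0, 1.321, -0.067], TCP at [0.213, 0.507, 0.205] pointing down, gripper open.
Joint ranges: [-3.03, 3.03], [-0.79, 2.21], [0.23, 2.52], [-1.04, 4.18], [0, 3.07], [-2.55, 2.55]. Speed limits (rad/s): [2.22, 2.22, 2.57, 3.14, 3.14, 3.14].

### API

Orientations are given as [roll, pitch, yaw] about the fixed x, y, z axes, in that order (R = Rz(yaw) Ry(pitch) Rx(roll)).
In Python, from station import ctrl gives the robot as it stands.
- The arm moves only by the shell command python3 -m pendant 'ROWS' [OPENING] [FORCE]. ROWS is JSON, a list of rows, each a list of 2 entries, a list of its own where there are three numbers: the shift along the world's x, y, z in cm, then the turn about the world's z in rad. A call has 1 to 20 rows; each row shifts and turns the commanded pose from where the row before left it; what a row does not reach is not made up. A row lasts 1/12 s, in which the tool goes at most 41.7 mm and 7.16 degrees, less where a joint would pass 70% of its speed; a pose out of reach is approached as far as the arm can. A call is refused whole if a number of a shift passes 4.17 or a number of a turn 0.125, either way. A call with a gripper value outside its range is refused whole. OPENING is the opening, from 0 (shut) to 1 (fully open), set as the call begins (- or left out, the last holds). The fingers move at their own pace and stop on an object; FORCE is the grip in N (left out, the last holds). Time passes only in rows, so rows that do not move let the fingers close. It gives the time, the measured TCP pose, the force, the opening and the grip force at its end, in the units of the state.
- ctrl.get_obs(): the state, without advancing time (a new reading comes with each control period).
- ctrl.camera(name): name is "scene" or "top" or "wrist"; returns a dict with "color" (400x640x3 uint8, red, green, blue), "intrinsics" (3x3 intrinsics, pixels), "camera_from_world" (4x4, takes a point from world to camera coordinates). Camera axes: x right, y down, z forward; pixel columns grow to the right and rows downward; lengths in m; the calibration is good to about 2 mm. A picture is of the moment at which its call begins. There is no depth.
- ctrl.hand_in(): hands the job in; it is judged then, once.
The state is a dict: "time_s": time; "qpos": joint angles; "joint_vel": joint speeds; "tau": joint torques, N m; "ee_pos": TCP position; "eef_rot": TCP orientation; "force": force on the tool from outside, world axes, zero at the start; "moment": the same for the moment, N m; "grip_width": finger opening in m; "grip_force": force on a finger pad.
Only numpy, scipy, OpenCV 4.12 (cv2) and the standard library are available. Lean on these libraries where they do the work, as an engineer would, in place of code of your own. Each camera call takes 0.05 s, during which the arm holds its last target. There are 200 camera calls.

## Working session

There is one attempt and no reset: what is moved stays moved. The work goes in short steps, Python scripts to look and compute and a shell command to move; the robot and the scene stay as the last step left them, time stands still between calls to the robot, and variables do not carry over. Pictures are saved under pics/ and viewed, at most 10 in all, crops included, and the job is handed in when it is done.

```bash
mkdir -p pics; cat > h.py <<'E'
import numpy as np, cv2
from station import ctrl
def snap(n,f):
    c=ctrl.camera(n); cv2.imwrite('pics/'+f+'.png',c['color'][:,:,::-1]); np.savez('pics/'+f+'.npz',**c); return c
def load(f): return np.load('pics/'+f+'.npz')
def ray(c,u,v,z):
    T=c['camera_from_world'];K=c['intrinsics'];R=T[:3,:3];o=-R.T@T[:3,3]
    d=R.T@np.linalg.solve(K,[u,v,1.]); return o+d*(z-o[2])/d[2]
def proj(c,p):
    q=c['camera_from_world']@np.append(p,1); q=c['intrinsics']@q[:3]; return q[:2]/q[2]
E
python3 - <<'E'
from h import *
for n in('top','scene'):
    c=snap(n,n+'0'); T=c['camera_from_world']; print(n,-T[:3,:3].T@T[:3,3])
print(ctrl.get_obs())
E
```

```text
top [ 0.40271231 -0.019692    0.96272637]
scene [ 1.14583561 -0.06169534  0.5788564 ]
{'time_s': 0.1, 'qpos': array([ 1.10638805e+00,  3.00411969e-01,  1.52153832e+00, -1.03754266e-05,
        1.32066734e+00, -6.65941108e-02]), 'joint_vel': array([-0.00054875, -0.00065919, -0.0005102 , -0.00032059, -0.00175827,
       -0.00038215]), 'tau': array([ 1.76840651e-03, -5.32644296e+01, -3.53279579e+01,  7.10426434e-02,
        2.34771747e-02, -5.97395865e-05]), 'ee_pos': array([0.21296875, 0.50683846, 0.20493685]), 'eef_rot': array([-3.14056928e+00, -5.81793269e-05,  2.74378104e+00]), 'force': array([ 0.2153082 ,  1.11525315, -0.24056068]), 'moment': array([-0.01088189,  0.00626022,  0.04627283]), 'grip_force': 0.0, 'grip_width': 0.09395076498914785}
```

View pics/top0.png

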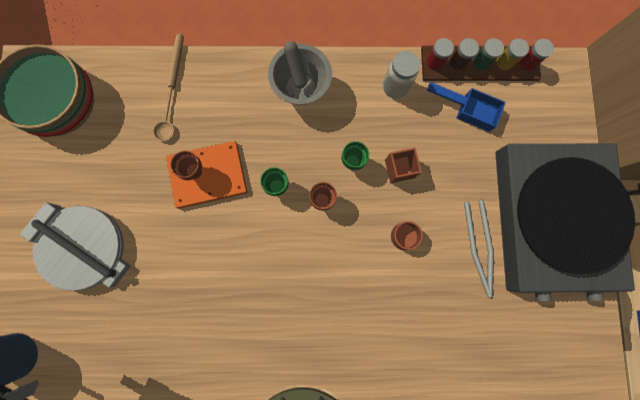

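View pics/scene0.png

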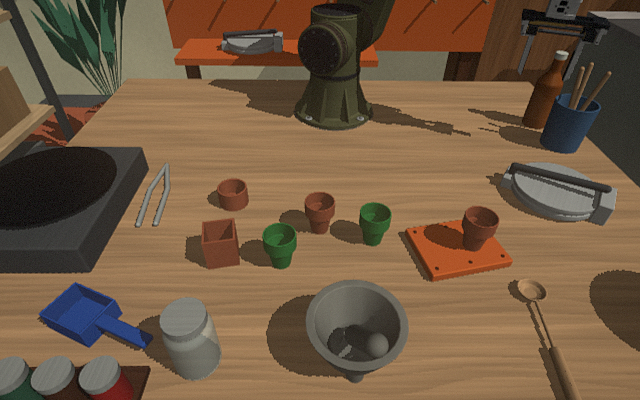

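The top view shows the tumbler on the ledge at about (186,165) and the brown twin at (323,196). The square cup is at (404,165) and the ramekin at (407,236). Green look-alikes stand at (275,181) and (355,155), and the scene view agrees.

```bash
python3 - <<'E'
from h import *
S={'top0':{'base':(186,165,.098),'twin':(323,196,.078),'sq':(404,165,.07),'ram':(407,236,.045),'g1':(275,181,.078),'g2':(355,155,.078)},
'scene0':{'base':(480,217,.098),'twin':(320,203,.078),'g1':(375,213,.078),'g2':(280,235,.078)}}
for f,d in S.items():
    c=load(f); hsv=cv2.cvtColor(c['color'],cv2.COLOR_RGB2HSV)
    for k,(u,v,z) in d.items():
        print(f,k,hsv[v,u],ray(c,u,v,z).round(3), 'px/m',np.linalg.norm(proj(c,ray(c,u,v,z)+[0,.01,0])-[u,v])*100)
c=load('top0'); im=c['color'][:,:,::-1]
a=cv2.resize(im[140:220,160:240],None,fx=5,fy=5,interpolation=cv2.INTER_CUBIC);b=cv2.resize(im[140:220,285:365],None,fx=5,fy=5,interpolation=cv2.INTER_CUBIC)
cv2.imwrite('pics/crop.png',np.hstack([a,b]))
E
```

```text
top0 base [ 10 141  56] [0.614 0.248 0.098] px/m 462.54295016124934
top0 twin [  8 150  85] [ 0.547 -0.051  0.078] px/m 449.76399631599975
top0 sq [  9 154  86] [ 0.619 -0.237  0.07 ] px/m 435.842549183272
top0 ram [  8 155 156] [ 0.459 -0.243  0.045] px/m 435.7300274461485
top0 g1 [ 66 135  72] [0.582 0.056 0.078] px/m 449.8526785916896
top0 g2 [ 63 140  51] [ 0.641 -0.124  0.078] px/m 440.787009581441
scene0 base [ 10 148  81] [0.618 0.249 0.098] px/m 530.1928300047066
scene0 twin [  9 158 140] [ 0.556 -0.049  0.078] px/m 498.7061874757976
scene0 g1 [ 40 114  56] [0.585 0.058 0.078] px/m 510.18580791212827
scene0 g2 [ 59 118 102] [ 0.646 -0.123  0.078] px/m 550.4355165563356
```

View pics/crop.png

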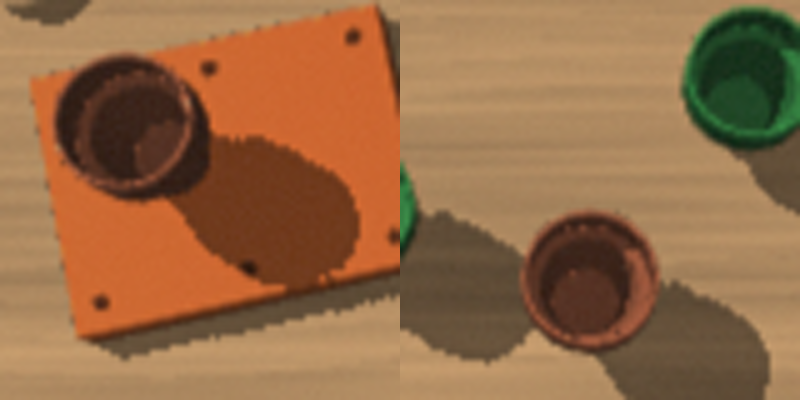

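```bash
python3 -m pendant '[[[1.8,-3,0.2],-0.05],[[1.8,-3,0.2],-0.05],[[1.8,-3,0.2],-0.05],[[1.8,-3,0.2],-0.05],[[1.8,-3,0.2],-0.05],[[1.8,-3,0.2],-0.05],[[1.8,-3,0.2],-0.05],[[1.8,-3,0.2],-0.05],[[1.8,-3,0.2],-0.05],[[1.8,-3,0.2],-0.05],[[1.8,-3,0.2],-0.05],[[1.8,-3,0.2],-0.05],[[1.8,-3,0.2],-0.05],[[1.8,-3,0.2],-0.05],[[1.8,-3,0.2],-0.05],[[1.8,-3,0.2],-0.05],[[1.8,-3,0.2],-0.05],[[1.8,-3,0.2],0],[[1.3,-1.7,0],0],[[0,0,0],0]]' 1 20
python3 - <<'E'
from h import *
c=snap('wrist','w1'); T=c['camera_from_world']; print(-T[:3,:3].T@T[:3,3], T[:3,:3].round(2)); print(ctrl.get_obs()['ee_pos'],proj(c,[.548,-.051,.078]))
E
```

```text
time_s: 1.77
ee_pos: [0.5512, -0.0531, 0.2405]
eef_rot: [-3.14, -0.0, 1.891]
force: [0.1, -0.3, -0.7]
grip_width: 0.0939
grip_force: 0.0
[0.52591356 0.01965944 0.41987242] [[ 0.95  0.31 -0.  ]
 [ 0.3  -0.92  0.27]
 [ 0.08 -0.25 -0.96]]
[ 0.55035226 -0.05136136  0.24050244] [318.85044198 178.24441492]
```

View pics/w1.png

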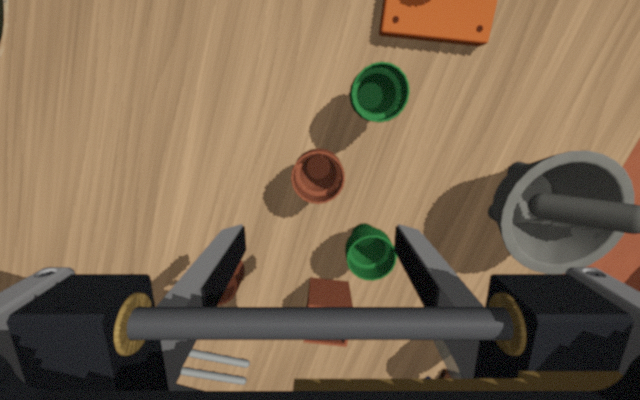

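The wrist view shows the twin at about (318,175), with the greens at (379,92) and (371,251). The closing axis is clear of both.

```bash
cat >> h.py <<'E'
def blob(c,seed,lo=(0,90,40),hi=(14,255,255)):
    m=cv2.inRange(cv2.cvtColor(c['color'],cv2.COLOR_RGB2HSV),lo,hi)
    m=cv2.morphologyEx(m,cv2.MORPH_CLOSE,np.ones((5,5)));m=cv2.morphologyEx(m,cv2.MORPH_OPEN,np.ones((5,5)))
    n,L,st,ce=cv2.connectedComponentsWithStats(m); return st[L[int(seed[1]),int(seed[0])]]
def axis(c,b,xy,foot):
    'correct xy so that the tumbler outline box (rings of known size) matches the blob box b'
    t=np.linspace(0,6.283,120); xy=np.array(xy,float)
    for _ in range(4):
        P=np.array([proj(c,[xy[0]+r*np.cos(a),xy[1]+r*np.sin(a),foot+h]) for h,r in((.078,.031),(.048,.031),(.048,.0255),(0,.018)) for a in t])
        mid=(P.min(0)+P.max(0))/2; d=np.array([b[0]+(b[2]-1)/2,b[1]+(b[3]-1)/2])-mid
        p=proj(c,[*xy,foot+.078]); xy=xy+(ray(c,*(p+d),foot+.078)-ray(c,*p,foot+.078))[:2]
    return xy, np.ptp(P,0), b[2:4]
E
python3 - <<'E'
from h import *
print(axis(*(lambda c:(c,blob(c,(318,175))))(load('w1')),(.548,-.051),0))
print(axis(*(lambda c:(c,blob(c,(323,196))))(load('top0')),(.548,-.051),0))
c=load('scene0');print(axis(c,blob(c,(320,215)),(.548,-.051),0))
E
```

```text
(array([ 0.53696392, -0.03133626]), array([55.2288633 , 56.57655513]), array([101, 116], dtype=int32))
(array([ 0.54932146, -0.04957949]), array([27.86815621, 29.21126162]), array([28, 29], dtype=int32))
(array([ 0.55535978, -0.0740309 ]), array([30.98605135, 43.62388202]), array([66, 49], dtype=int32))
```

```bash
python3 - <<'E'
from h import *
for f,s,h in(('w1',(318,175),.078),('scene0',(320,215),0)):
    c=load(f); H=cv2.cvtColor(c['color'],cv2.COLOR_RGB2HSV)
    print([tuple(map(int,H[s[1],u])) for u in range(s[0]-44,s[0]+45,8)])
    for sat in(115,125,135): print(f,sat,axis(c,blob(c,s,(0,sat,30),(11,255,255)),(.549,-.05),0))
E
```

```text
[(16, 95, 167), (15, 111, 99), (13, 111, 108), (8, 148, 153), (7, 142, 81), (8, 154, 88), (6, 136, 90), (9, 156, 62), (8, 145, 93), (15, 98, 171), (17, 92, 166), (16, 97, 165)]
w1 115 (array([ 0.54651966, -0.05142335]), array([54.30014893, 56.29813122]), array([54, 55], dtype=int32))
w1 125 (array([ 0.54578879, -0.05102686]), array([54.3254312 , 56.30586496]), array([53, 54], dtype=int32))
w1 135 (array([ 0.54578879, -0.05102686]), array([54.3254312 , 56.30586496]), array([53, 54], dtype=int32))
[(15, 116, 150), (16, 116, 81), (15, 128, 82), (17, 120, 85), (11, 158, 68), (11, 148, 93), (9, 154, 109), (9, 154, 109), (16, 115, 159), (16, 115, 158), (15, 115, 164), (57, 123, 104)]
scene0 115 (array([ 0.54746939, -0.04994386]), array([30.69858355, 43.30572743]), array([30, 42], dtype=int32))
scene0 125 (array([ 0.54746939, -0.04994386]), array([30.69858355, 43.30572743]), array([30, 42], dtype=int32))
scene0 135 (array([ 0.54746939, -0.04994386]), array([30.69858355, 43.30572743]), array([30, 42], dtype=int32))
```

```bash
python3 -m pendant '[[[-0.25,0,-2],0],[[0,0,-2.5],0],[[0,0,-2.5],0],[[0,0,-2.5],0],[[0,0,-2.5],0],[[0,0,-2],0],[[0,0,-1.75],0],[[0,0,-1.2],0],[[0,0,-1],0],[[0,0,-0.8],0],[[0,0,0],0],[[0,0,0],0]]' 1 20
python3 - <<'E'
from h import *
c=snap('wrist','w2'); print(ctrl.get_obs()['ee_pos'])
for f,s in(('top0',(186,165)),('scene0',(480,232))):
    c=load(f); H=cv2.cvtColor(c['color'],cv2.COLOR_RGB2HSV)
    print([tuple(map(int,H[s[1],u])) for u in range(s[0]-32,s[0]+33,6)])
    for hi in((11,175,110),(12,185,130)): print(f,axis(c,blob(c,s,(0,90,15),hi),(.616,.25),.02))
E
```

```text
time_s: 2.82
ee_pos: [0.5477, -0.0498, 0.0543]
eef_rot: [3.141, 0.0, 1.894]
force: [-1.1, -0.4, 0.1]
grip_width: 0.0942
grip_force: 0.0
[ 0.54797524 -0.04992394  0.05471618]
[(16, 115, 175), (16, 114, 175), (16, 112, 173), (8, 128, 48), (7, 135, 66), (9, 130, 59), (9, 154, 86), (8, 145, 88), (11, 195, 200), (10, 194, 206), (10, 192, 205)]
top0 (array([0.61629459, 0.25211335]), array([32.29638665, 30.45497369]), array([31, 28], dtype=int32))
top0 (array([0.59576495, 0.22056709]), array([31.88393835, 30.33357213]), array([59, 48], dtype=int32))
[(11, 186, 92), (11, 188, 91), (11, 186, 100), (10, 167, 67), (10, 145, 74), (8, 142, 86), (11, 165, 94), (10, 160, 110), (17, 116, 143), (16, 119, 141), (15, 116, 141)]
scene0 (array([0.61586811, 0.23179167]), array([38.06305549, 46.38792695]), array([57, 44], dtype=int32))
scene0 (array([0.61449345, 0.21596113]), array([37.66223537, 46.35572955]), array([74, 45], dtype=int32))
```

View pics/w2.png

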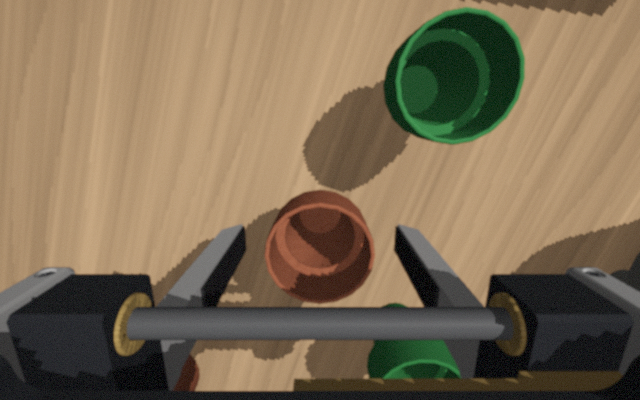

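The twin sits centred between the fingers (col 320), and nothing is touching. I'll close and lift.

```bash
python3 -m pendant '[[[0,0,0],0],[[0,0,0],0],[[0,0,0],0],[[0,0,0],0],[[0,0,0],0],[[0,0,0],0],[[0,0,0],0],[[0,0,0],0]]' 0.4 20
python3 -m pendant '[[[0,0,0.5],0],[[0,0,1],0],[[0,0,1.5],0],[[0,0,2],0],[[0,0,2],0],[[0,0,2],0],[[0,0,2],0],[[0,0,2],0],[[0,0,2],0],[[0,0,0],0],[[0,0,0],0]]'
python3 - <<'E'
from h import *
c=snap('scene','s3'); snap('top','t3'); print(ctrl.get_obs()['ee_pos'])
E
```

```text
time_s: 3.53
ee_pos: [0.5476, -0.05, 0.0541]
eef_rot: [3.141, 0.0, 1.894]
force: [0.1, -0.5, 2.0]
grip_width: 0.0629
grip_force: 20.0
time_s: 4.45
ee_pos: [0.5477, -0.05, 0.2047]
eef_rot: [3.14, 0.001, 1.894]
force: [0.1, -0.5, -1.9]
grip_width: 0.0622
grip_force: 20.0
[ 0.5470661  -0.04989454  0.20286379]
```

View pics/s3.png

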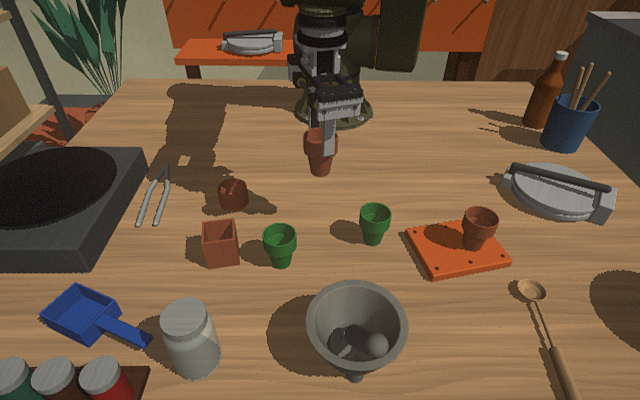

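The twin is held upright and clear at about (320,150). Next I'll move to a standoff short of the ledge.

```bash
python3 -m pendant '[[[0.2,1,0],0],[[0.4,2,0],0],[[0.4,2.5,0],0],[[0.4,2.5,0],0],[[0.4,2.5,0],0],[[0.4,2.5,0],0],[[0.4,2.5,0],0],[[0.4,2,0],0],[[0.2,1,0],0],[[0.1,0.5,0],0],[[0,0,0],0],[[0,0,0],0],[[0,0,0],0]]'
python3 - <<'E'
from h import *
c=snap('wrist','w4'); print(ctrl.get_obs()['ee_pos'],proj(c,[.616,.251,.098]))
E
```

```text
time_s: 5.63
ee_pos: [0.5805, 0.1391, 0.2039]
eef_rot: [-3.141, 0.0, 1.893]
force: [0.2, -0.3, -0.3]
grip_width: 0.0623
grip_force: 20.0
[0.58053871 0.13906847 0.20394541] [399.34786055  89.90404329]
```

View pics/w4.png

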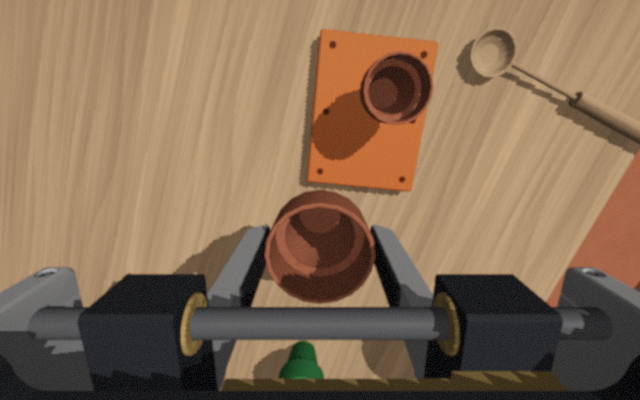

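The base tumbler is fully in view, rim centred near (398,88). The held twin is at (320,246). I'll measure both in this one image.

```bash
python3 - <<'E'
from h import *
c=load('w4')
for hi in((11,165,200),(11,172,200),(11,178,200)):
    for lo in (100,120):
        print('base',hi[1],lo,blob(c,(398,88),(0,lo,15),hi)[:4],*axis(c,blob(c,(398,88),(0,lo,15),hi),(.616,.251),.02))
b=blob(c,(320,246),(0,120,30),(11,255,255)); print('held',b[:4],*axis(c,b,(.5805,.139),.1498))
H=cv2.cvtColor(c['color'],cv2.COLOR_RGB2HSV)
print([tuple(map(int,H[88,u])) for u in range(350,445,5)])
b=blob(load('t3'),(186,165),(0,90,15),(11,175,110));print('t3',b[:4],*axis(load('t3'),b,(.616,.251),.02))
E
```

```text
base 165 100 [360  51  73  73] [0.61432044 0.25199565] [74.65516736 74.36523867] [73 73]
base 165 120 [360  51  73  73] [0.61432044 0.25199565] [74.65516736 74.36523867] [73 73]
base 172 100 [360  50  73  75] [0.61432044 0.25199565] [74.65516736 74.36523867] [73 75]
base 172 120 [360  50  73  75] [0.61432044 0.25199565] [74.65516736 74.36523867] [73 75]
base 178 100 [350  49  83 126] [0.61776226 0.23121274] [72.71150418 71.40419899] [ 83 126]
base 178 120 [350  49  83 126] [0.61776226 0.23121274] [72.71150418 71.40419899] [ 83 126]
held [264 190 112 113] [0.57931335 0.13811991] [111.37825955 115.4592015 ] [112 113]
[(12, 181, 200), (12, 176, 199), (10, 194, 121), (9, 153, 155), (8, 155, 89), (9, 162, 85), (10, 159, 90), (6, 144, 92), (7, 168, 85), (11, 160, 91), (8, 177, 52), (9, 190, 51), (12, 165, 51), (8, 151, 83), (8, 149, 87), (6, 172, 49), (9, 158, 95), (16, 90, 178), (16, 94, 180)]
t3 [172 152  30  28] [0.61629044 0.2510138 ] [32.27765209 30.45402839] [30 28]
```

```bash
python3 -m pendant '[[[0.25,0.85,0],0],[[0.5,1.5,0],0],[[0.5,2,0],0],[[0.5,2,0],0],[[0.5,2,0],0],[[0.5,1.5,0],0],[[0.5,1,0],0],[[0.2,0.5,0],0],[[0,0,-1],0],[[0,0,-1.5],0],[[0,0,-1.5],0],[[0,0,-0.5],0],[[0,0,0],0],[[0,0,0],0],[[0,0,0],0]]'
python3 - <<'E'
from h import *
snap('wrist','w5'); c=snap('scene','s5'); t=snap('top','t5'); print(ctrl.get_obs()['ee_pos'])
a=cv2.resize(c['color'][150:270,400:560,::-1],None,fx=4,fy=4,interpolation=cv2.INTER_CUBIC); cv2.imwrite('pics/s5c.png',a)
E
```

```text
time_s: 6.93
ee_pos: [0.6154, 0.2534, 0.16]
eef_rot: [3.14, -0.0, 1.893]
force: [0.3, 0.3, -0.6]
grip_width: 0.0624
grip_force: 20.0
[0.61532147 0.253548   0.15979577]
```

View pics/s5c.png

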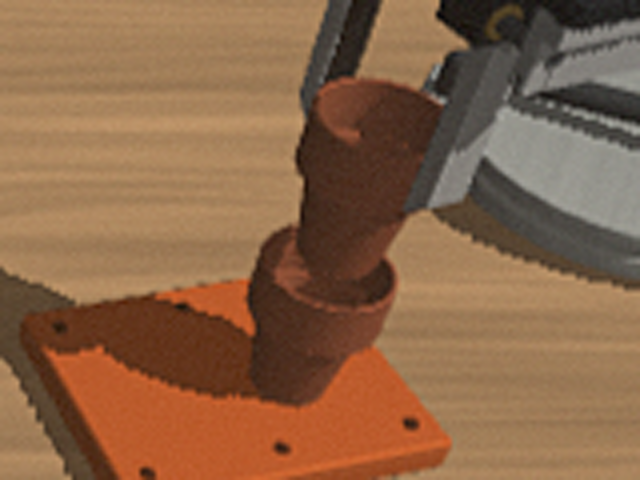

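View pics/w5.png

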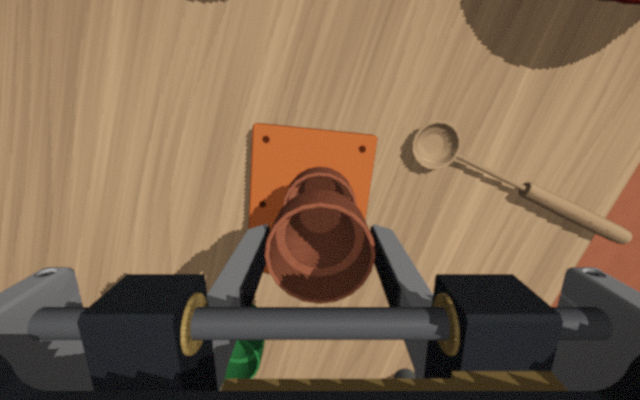

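In the scene crop the twin's foot looks slightly right of the lower mouth's centre. I'll check that numerically.

```bash
python3 - <<'E'
from h import *
c=load('s5'); 
cr=lambda p:((proj(c,p)-[400,150])*4+1.5).round(1)
for y in(.248,.2535):
  print(y,'base rim L/R',[cr([.6155,y+s*.031,.098])[0] for s in(-1,1)],'front bottom',cr([.6155+.031,y,.098]),'ctr',cr([.6155,y,.098]),'foot L/R',[cr([.6155,y+s*.018,.1057]) [0] for s in(-1,1)],'footfront',cr([.6335,y,.1057]),'twin rim L/R',[cr([.6155,y+s*.031,.1837])[0] for s in(-1,1)])
g=cv2.cvtColor(c['color'],cv2.COLOR_RGB2HSV)
for r in range(212,252,3): 
    print(r,' '.join('%d/%d/%d'%tuple(g[r,u]) for u in range(456,506,3)))
E
```

```text
0.248 base rim L/R [np.float64(252.6), np.float64(383.8)] front bottom [340.6 311.6] ctr [318.3 265.5] foot L/R [np.float64(284.5), np.float64(361.2)] footfront [335.8 279.5] twin rim L/R [np.float64(302.3), np.float64(444.2)]
0.2535 base rim L/R [np.float64(264.3), np.float64(395.4)] front bottom [352.6 311.6] ctr [329.9 265.5] foot L/R [np.float64(296.2), np.float64(372.9)] footfront [347.8 279.5] twin rim L/R [np.float64(314.9), np.float64(456.7)]
212 16/114/157 15/121/152 15/116/156 10/154/73 12/167/78 9/163/122 11/161/76 9/149/65 9/148/74 8/148/74 12/167/75 9/152/87 9/136/103 9/161/106 15/114/170 15/117/163 15/112/166
215 15/115/162 15/117/161 15/117/164 11/136/62 10/141/78 9/162/118 9/161/106 10/164/67 8/141/74 10/139/75 7/144/87 11/161/95 8/155/107 9/153/60 15/121/171 15/114/166 16/112/166
218 16/115/171 16/108/172 15/112/152 11/166/60 8/156/106 9/159/143 9/156/139 9/163/91 10/160/78 9/146/84 9/162/96 8/150/109 8/150/78 9/150/61 9/145/109 15/119/165 15/111/170
221 10/201/193 10/192/191 7/173/68 7/141/67 12/177/62 8/155/140 9/156/108 11/167/81 11/157/83 9/138/83 10/147/80 10/14
[... 1141 characters left out ...]
10/178/76 10/155/69 8/163/72 12/172/77 10/162/77 10/155/87 9/155/97 9/157/101 10/196/195 10/198/187 9/194/191 10/199/188 11/166/177 16/111/161 16/114/163
245 10/188/99 11/191/99 10/179/97 10/152/72 12/169/74 10/158/79 9/152/82 9/148/95 9/154/106 10/195/187 9/195/188 10/193/189 9/190/192 9/196/186 10/191/191 14/135/157 15/113/154
248 10/190/102 10/200/139 10/188/91 11/148/81 11/160/75 10/161/81 11/166/92 7/152/104 9/173/140 10/196/190 9/193/189 10/198/187 9/193/189 10/195/188 10/194/189 9/196/190 16/121/160
251 10/197/188 10/195/192 10/194/192 10/195/197 10/199/195 10/188/144 10/186/115 9/195/173 10/199/190 9/197/186 10/194/189 10/194/187 10/193/190 10/190/189 10/206/186 10/196/189 10/200/190
```

```bash
python3 - <<'E'
from h import *
t=np.linspace(0,6.283,200)
for f in('scene0','s3','s5'):
    c=load(f); H=cv2.cvtColor(c['color'],cv2.COLOR_RGB2HSV)
    m=cv2.inRange(H,(0,125,15),(13,182,170)); m[:,:440]=0;m[:,520:]=0
    rows=[(r,np.flatnonzero(m[r])[[0,-1]].tolist()) for r in range(200,252,2) if m[r].any()]
    print(f,rows)
    ring=lambda x,y,h:np.array([proj(c,[x+.031*np.cos(a),y+.031*np.sin(a),h]) for a in t])
    for x,y in((.6155,.2505),(.6155,.2535)):
        P=ring(x,y,.098);Q=ring(x,y,.068); print(x,y,'rim',P.min(0).round(1),P.max(0).round(1),'band bottom',Q.min(0).round(1),Q.max(0).round(1))
    T=ring(.6155,.2535,.1837);B=ring(.6155,.2535,.1537);print('twin',T.min(0),T.max(0),B.min(0))
E
```

```text
scene0 [(206, [471, 482]), (208, [468, 488]), (210, [466, 492]), (212, [465, 495]), (214, [465, 496]), (216, [464, 498]), (218, [463, 499]), (220, [453, 499]), (222, [443, 498]), (224, [461, 498]), (226, [440, 497]), (228, [444, 496]), (230, [440, 495]), (232, [441, 495]), (234, [442, 493]), (236, [440, 493]), (238, [441, 495]), (240, [440, 485]), (242, [441, 498]), (244, [440, 500]), (246, [445, 501]), (248, [460, 503]), (250, [470, 505])]
0.6155 0.2505 rim [463.4 205.2] [498.  227.5] band bottom [459.5 216.7] [493.1 239.2]
0.6155 0.2535 rim [465.  205.2] [499.6 227.5] band bottom [461.  216.7] [494.6 239.2]
twin [477.43464094 168.88838277] [515.1804499  190.43117112] [472.84657115 182.24302089]
s3 [(206, [471, 482]), (208, [468, 488]), (210, [466, 492]), (212, [465, 495]), (214, [464, 496]), (216, [464, 498]), (218, [463, 499]), (220, [455, 499]), (222, [443, 499]), (224, [462, 498]), (226, [443, 497]), (228, [442, 496]), (230, [447, 495]), (232, [441, 495]), (234, [445, 493]), (236, [443, 492]), (238, [440, 488]), (240, [443, 485]), (242, [440, 484]), (244, [440, 500]), (246, [446
[... 366 characters left out ...]
), (206, [472, 500]), (208, [468, 498]), (210, [466, 497]), (212, [465, 496]), (214, [465, 496]), (216, [464, 498]), (218, [463, 498]), (220, [455, 498]), (222, [443, 498]), (224, [463, 498]), (226, [463, 497]), (228, [441, 496]), (230, [440, 495]), (232, [440, 495]), (234, [443, 493]), (236, [450, 492]), (238, [441, 488]), (240, [449, 485]), (242, [440, 484]), (244, [443, 500]), (246, [447, 481]), (248, [458, 480]), (250, [470, 477])]
0.6155 0.2505 rim [463.4 205.2] [498.  227.5] band bottom [459.5 216.7] [493.1 239.2]
0.6155 0.2535 rim [465.  205.2] [499.6 227.5] band bottom [461.  216.7] [494.6 239.2]
twin [477.43464094 168.88838277] [515.1804499  190.43117112] [472.84657115 182.24302089]
```

The estimates agree on y ≈ 0.252, so I'll shift −1 mm in y and lower in stages while watching the force.

```bash
python3 -m pendant '[[[0,-0.1,-0.5],0],[[0,0,-0.8],0],[[0,0,-0.8],0],[[0,0,-0.8],0],[[0,0,-0.5],0],[[0,0,0],0],[[0,0,0],0]]' 
python3 -m pendant '[[[0,0,-0.3],0],[[0,0,-0.3],0],[[0,0,-0.3],0],[[0,0,-0.3],0],[[0,0,0],0],[[0,0,0],0],[[0,0,0],0]]'
```

```text
time_s: 7.67
ee_pos: [0.615, 0.2525, 0.1245]
eef_rot: [-3.141, -0.0, 1.894]
force: [0.2, 0.3, -0.9]
grip_width: 0.063
grip_force: 20.0
time_s: 8.25
ee_pos: [0.6151, 0.2526, 0.1131]
eef_rot: [3.141, 0.0, 1.894]
force: [-1.1, -0.5, -1.1]
grip_width: 0.0628
grip_force: 20.0
```

```bash
python3 -m pendant '[[[0,0,-0.2],0],[[0,0,-0.2],0],[[0,0,-0.2],0],[[0,0,0],0],[[0,0,0],0],[[0,0,0],0]]' 
python3 -m pendant '[[[0,0,-0.1],0],[[0,0,-0.1],0],[[0,0,0],0],[[0,0,0],0],[[0,0,0],0]]'
```

```text
time_s: 8.75
ee_pos: [0.6151, 0.2525, 0.107]
eef_rot: [3.142, -0.0, 1.894]
force: [-0.7, -0.3, -1.3]
grip_width: 0.0627
grip_force: 20.0
time_s: 9.17
ee_pos: [0.6151, 0.2526, 0.105]
eef_rot: [3.142, -0.0, 1.894]
force: [0.9, 0.5, -0.7]
grip_width: 0.0627
grip_force: 20.0
```

```bash
python3 -m pendant '[[[0,0,-0.1],0],[[0,0,0],0],[[0,0,0],0],[[0,0,0],0]]' 
python3 -m pendant '[[[0,0,-0.1],0],[[0,0,0],0],[[0,0,0],0],[[0,0,0],0]]'
```

```text
time_s: 9.5
ee_pos: [0.6152, 0.2526, 0.1041]
eef_rot: [3.141, 0.0, 1.894]
force: [0.1, 1.1, 1.1]
grip_width: 0.0629
grip_force: 20.0
time_s: 9.83
ee_pos: [0.6153, 0.2526, 0.104]
eef_rot: [3.141, 0.0, 1.894]
force: [-2.4, -0.6, 7.2]
grip_width: 0.0627
grip_force: 20.0
```

It makes contact exactly at the predicted 0.104 m, so it is seated. I'll ease off, release and retreat.

```bash
python3 -m pendant '[[[0,0,0.1],0],[[0,0,0],0],[[0,0,0],0]]' - 5
python3 -m pendant '[[[0,0,0],0],[[0,0,0],0],[[0,0,0],0],[[0,0,0],0],[[0,0,0],0],[[0,0,0],0],[[0,0,0],0]]' 0.95
python3 -m pendant '[[[0,0,0.5],0],[[0,0,1],0],[[0,0,1.5],0],[[0,0,2],0],[[0,0,2],0],[[0,0,2],0],[[0,0,2],0],[[-1,-2,1],0],[[-1,-3,0],0],[[-1,-3,0],0],[[-1,-3,0],0],[[0,-2,0],0],[[0,0,0],0],[[0,0,0],0]]'
python3 - <<'E'
from h import *
c=snap('scene','s6'); t=snap('top','t6')
a=cv2.resize(c['color'][150:270,400:560,::-1],None,fx=3,fy=3); b=cv2.resize(t['color'][120:240,150:250,::-1],None,fx=3,fy=3); cv2.imwrite('pics/e.png',np.hstack([a,b]))
E
```

```text
time_s: 10.08
ee_pos: [0.6152, 0.2526, 0.104]
eef_rot: [3.141, -0.0, 1.894]
force: [0.3, -0.3, 1.2]
grip_width: 0.0631
grip_force: 5.0
time_s: 10.67
ee_pos: [0.6151, 0.2525, 0.1039]
eef_rot: [-3.142, 0.0, 1.894]
force: [-0.1, 0.4, -0.2]
grip_width: 0.0893
grip_force: 0.0
time_s: 11.83
ee_pos: [0.5753, 0.122, 0.2252]
eef_rot: [3.14, 0.0, 1.892]
force: [0.3, 0.2, 0.2]
grip_width: 0.0893
grip_force: 0.0
```

View pics/e.png

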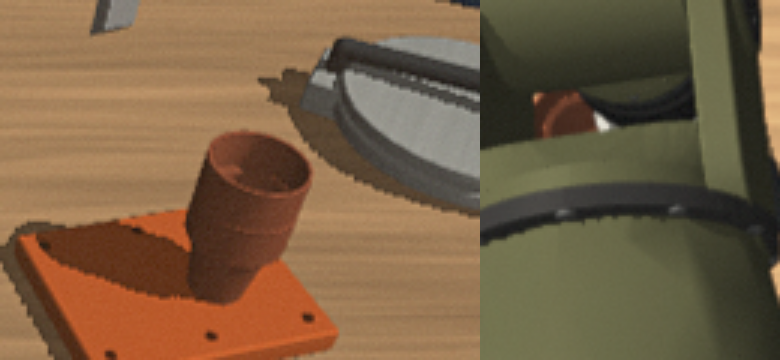

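The twin is fully nested: the two bands stack flush and upright on the ledge, and the gripper is well clear.

```bash
python3 -c "
from station import ctrl
print(ctrl.hand_in())"
```

```text
the job is handed in; nothing more can be done
None
```

The twin tumbler is nested fully and upright in the one on the ledge, with the gripper clear and the square cup and ramekin not touched, and the job is handed in; the hand-in gave no verdict.

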